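Set up the job-card stand on its prop leg

TASK

Set up the job-card stand: leaving its blue panel tipped forward, swing the folded prop leg behind it out until it comes up hard against its yellow stop pin. Then push the panel back until the leg's foot bar sits on the stand's base plate and let go. Do not shove the stand along the bench, and leave the glue bottle and the wooden block as they are.

Things in the scene. Friction and masses are not known exactly. Their poses are not given: they have to be found in the camera images.
- stand: Loose dark steel base plate, 1.4 kg. Origin on the bench below the panel's hinge axis; x points to the back (where the leg swings out), y left, z up. Plate: x -50 to +145 mm, y -55 to +55, top 12 mm above the bench. Hinge lugs 54 mm high at y +-38. The panel's hinge axis runs along y at x 0, z 42 mm.
- panel (a joint): Stiff hinge of the blue panel (rad, 0.35 N m friction, stays where left). 0 = start, tipped 0.14 rad forward of upright on its rest; grows as the top goes back. The foot bar meets the base at about 0.4 to 0.55. Panel: 60 mm wide, 6 thick, reaches 200 mm from the hinge axis, back face in the plane of that axis; a card ledge sticks out 28 mm in front, 30 mm above the axis.
- panel_top (a point): Middle of the panel's top edge (200 mm from the hinge axis). Its axes: x normal to the panel to the back, z up along the panel.
- leg (a joint): Hinge of the aluminium prop leg (rad, 0.1 N m friction, stays where left): 0 = flat along the panel, grows as the foot swings out back; starts at 0.28 to 0.42. Axle along y, 130 mm above the panel's hinge axis, 10 mm behind its back face. If the leg at its stop is pushed level with over 5 N the panel may follow; pushed along its arc (out and up) it presses the panel on its rest.
- foot (a point): Middle of the round foot bar across the leg's end, 165 mm from the axle: 210 mm long, 12 mm thick, the outer 45 mm at each end sleeved orange (13 mm). The ends stick out past panel and base plate and can be pushed from the panel's side. Leg strip: 22 mm wide, 6 thick. Axes: y along the bar, z along the leg to the axle, x square to the strip, outwards.
- stop_mark (a point): Middle of the yellow stop pin, 8 mm thick, across the leg strip's path 50 mm from the leg's axle, on an arm turning about the same axle. It was set by a thumb screw, too tight to turn, at a leg angle that differs each time (0.75 to 0.92 rad). Axes like foot's: parallel to them when the leg touches the pin.
- glue: Glue bottle, white with a blue tip, 46 mm across, 130 mm high, standing. Origin at the centre of its underside, z up.
- wood_block: Pine block lying flat, 45 x 90 x 36 mm. Origin at the centre of its underside, z up.

How it is judged:
By the outcome, as a careful person would: the job done as asked, in the order asked, and still so for the second after the job is handed in, with the robot touching nothing.
It also fails if it takes over 67 s, if anything falls off the work surface, if the arm or the gripper's body presses on something with over 40 N, if the wrist force passes 120 N, or if a joint passes its speed limit or range.

ROBOT

A 6-joint arm with a two-finger parallel gripper is mounted at the origin on the work surface; the furniture and walls round the work are solid. World frame = base frame: x ahead of the robot, y to its left, z up, the work surface at z = 0. Lengths are in m, angles in degrees, forces in N, time in s.
With the tool pointing down it reaches from about 0.375 to 0.9 m from the base axis. Payload 3.1 kg.
Tool frame: the origin (TCP) lies at the very end of the fingers, on their centre line; the grasp point (between the pads) lies 19 mm behind it; z points along the fingers, y is the line along which they close (so a half turn about z gives the same grasp; the last joint's range is limited). The gripper opens to 87 mm and grips with 3 to 60 N. Pads are 19 mm wide; open, the fingers measure 117 mm over their backs; the gripper's body (75 mm by 190 mm) begins 51 mm behind the grasp point.
Start: joints at [-82.649, 30.224, 82.088, -0, 67.689, -10.227], TCP at [0.189, -0.596, 0.223] pointing down, gripper open.
Joint ranges: [-176.69, 176.69], [-43.24, 126.21], [12.49, 139.97], [-82, 262], [0, 151.66], [-163.58, 163.58]. Speed limits (degrees/s): [159.86, 159.86, 180, 180, 180, 180].

INTERFACE

Orientations are given as a 3x3 rotation matrix whose columns are the frame's x, y, z axes.
In Python, from rig import bot gives the robot as it stands.
- The arm moves only by the tool move_arm, never from a script. Its argument "increments" is a list of rows, each an object with "xyz": the shift along the tool's x, y, z in mm, a list of three; "roll": the turn about the tool's z in rad; "grip": the opening in per cent of the stroke, from 0 (shut) to 100 (fully open). A call has 1 to 5 rows; each row shifts and turns the commanded pose from where the row before left it, along the tool's axes as they then stand; what a row does not reach is not made up. A row lasts 1/12 s, in which the tool goes at most 41.7 mm and 7.16 degrees, less where a joint would pass 70% of its speed; a pose out of reach is approached as far as the arm can. A call is refused whole if a number of a shift passes 41.7 or a number of a turn 0.125, either way. A call with a gripper value outside its range is refused whole. The fingers move at their own pace and stop on an object; the grip force is fixed at half the most. Time passes only in rows, so rows that do not move let the fingers close. It gives the time, the measured TCP pose, the force, the opening and the grip force at its end, in the units of the state.
- bot.read_state(): the state, without advancing time (a new reading comes with each control period).
- bot.capture(name): name is "scene" or "top" or "wrist"; returns (picture, depth): 420x560x3 uint8, red, green, blue; 420x560 float32, m along the optical axis (not along the pixel's ray), 0 where there is no reading.
- bot.camera_model(name): a dict with "intrinsics" (3x3 intrinsics, pixels), "D" ([k1, k2, p1, p2, k3] as OpenCV has them; the pictures are not rectified), "rvec" (rotation vector, rad) and "tvec" (3), from world to camera coordinates, as OpenCV has them; the wrist camera has in their place "tool_from_camera" (4x4, takes a point from camera to tool coordinates, whose origin is the TCP and whose axes are the flange's). Camera axes: x right, y down, z forward; pixel columns grow to the right and rows downward; lengths in m; the calibration is good to about 2 mm. A picture is of the moment at which its call begins: read the wrist's pose just before it. camera_model takes no time and is no camera call.
- bot.hand_in(): hands the job in; it is judged then, once.
Trained networks look in the newest picture that a camera, given by its name, has taken for a name from the list of things; names that differ only in an ending like _2 or _b are one class to them, and where a whole thing is asked for, a point or a joint stands for the part that bears it (a point fixed in the world has none). Each returns a list of dicts, best first, with "conf" (0 to 1); they miss things now and then, are a little off and sometimes report something else, mostly with a low value. They report only what shows in the picture. A call takes as long as a camera call.
- bot.spot_in(label, camera): "at" ([x, y, z] in m, in the coordinates of the camera as it stood for that picture, good to about 4 mm: the middle of the surface that is visible of it).
- bot.trace(label, camera): "mask" (420x560 bool, what is visible of it).
The state is a dict: "time_s": time; "joint_positions": joint angles; "qvel": joint speeds; "tau": joint torques, N m; "position": TCP position; "tcp_rot": TCP orientation; "force": force on the tool from outside, world axes, zero at the start; "moment": the same for the moment, N m; "opening": opening from 0.0 (shut) to 1.0 (fully open); "grasp_force": force on a finger pad.
Only numpy, scipy, OpenCV 4.12 (cv2) and the standard library are available. Lean on these libraries where they do the work, as an engineer would, in place of code of your own. Each camera call takes 0.05 s, during which the arm holds its last target. There are 200 camera calls.

## Working session

There is one attempt and no reset: what is moved stays moved. The work goes in short steps, Python scripts to look and compute and a tool call to move; the robot and the scene stay as the last step left them, time stands still between calls to the robot, and variables do not carry over. Pictures are saved under pics/ and viewed, at most 10 in all, crops included, and the job is handed in when it is done.

Besides the shell and the picture viewer there is one more tool, called after "Emit:" in YAML: its name, and indented under it one key for each argument. move_arm: Moves the arm, as the interface text tells. Its arguments: {"type":"object","properties":{"increments":{"type":"array"}},"required":["increments"]}

```bash
mkdir -p pics; cat > h.py <<'E'
import numpy as np, cv2
from rig import bot
def w2c(n):
    m=bot.camera_model(n)
    T=np.eye(4)
    if 'rvec' in m:
        T[:3,:3]=cv2.Rodrigues(np.array(m['rvec'],float))[0];T[:3,3]=np.ravel(m['tvec']);return np.linalg.inv(T),m
    s=bot.read_state();T[:3,:3]=s['tcp_rot'];T[:3,3]=s['position'];return T@np.array(m['tool_from_camera']),m
def look(n,f):
    T,m=w2c(n);p,d=bot.capture(n);cv2.imwrite(f'pics/{f}.png',p[:,:,::-1]);return T,m,p,d
def pts(T,m,d,mask):
    v,u=np.nonzero(mask&(d>0));uv=cv2.undistortPoints(np.stack([u,v],1).astype(np.float64)[:,None],np.array(m['intrinsics']),np.array(m['D']))[:,0]
    z=d[v,u];P=np.c_[uv*z[:,None],z];return P@T[:3,:3].T+T[:3,3]
E
python3 - <<'E'
from h import *
np.set_printoptions(precision=4,suppress=True)
a=[]
for n in ['scene','top']:
    T,m,p,d=look(n,n+'0');a.append(p)
    for l in ['stand','panel','panel_top','leg','foot','stop_mark','glue','wood_block']:
        for r in bot.spot_in(l,n)[:2]: print(n,l,round(r['conf'],2),T[:3,:3]@np.array(r['at'])+T[:3,3])
    for l in ['stand','panel','leg','stop_mark','glue','wood_block']:
        for r in bot.trace(l,n)[:1]:
            P=pts(T,m,d,r['mask']);np.save(f'{n}_{l}.npy',P);print(n,l,'mask',len(P),np.percentile(P,[2,50,98],axis=0).tolist() if len(P) else 0)
print(bot.read_state()['time_s'],bot.read_state()['tcp_rot'])
E
```

```text
scene stand 0.94 [0.4187 0.2443 0.0107]
scene panel 0.72 [0.3963 0.243  0.122 ]
scene panel 0.25 [0.4206 0.2143 0.1589]
scene panel_top 0.6 [0.3913 0.242  0.1244]
scene stop_mark 0.42 [0.4242 0.2163 0.1588]
scene glue 0.94 [0.5332 0.5105 0.0732]
scene glue 0.64 [0.2508 0.3726 0.0355]
scene wood_block 0.82 [0.2531 0.3721 0.0364]
scene stand mask 3474 [[0.35368098214302873, 0.17325426894670337, 0.008500873847694632], [0.42293736809416016, 0.2430799583432976, 0.01332570189450788], [0.5375422620045092, 0.2925117328196853, 0.22477314951118182]]
scene panel mask 1405 [[0.3669468509896533, 0.08481425837615263, 0.0011170094637600904], [0.3968776961098144, 0.23929130445266744, 0.10373666325248665], [0.4678768116760148, 0.2739490973659626, 0.23934248903530203]]
scene leg mask 1185 [[0.36693223333335884, 0.1768992985309341, 0.02591826954587064], [0.3927030195727289, 0.2422681148016549, 0.11585782510569576], [0.466240214895794, 0.27415725819980097, 0.2395371105439852]]
scene glue mask 1004 [[0.5147678415903729, 0.4545211907625716, 0.00022841119460076826], [0.5312496453157844, 0.5087019150375802,
[... 1111 characters left out ...]
13315151205, 0.17888488037279174, 0.013727750736311281], [0.4503811329704139, 0.2374425633001947, 0.032340678157331215], [0.46421193346385203, 0.3316527903447883, 0.17949863471974078]]
top glue mask 432 [[0.5131316629025737, 0.4724570663467651, 0.017558694864312493], [0.5288644695775506, 0.49063578690792553, 0.09414770884694823], [0.5552744511990623, 0.5133268534832656, 0.12611728688889273]]
top wood_block mask 747 [[0.2279618382647042, 0.31289331154427447, 0.003950279089038871], [0.25826694276585327, 0.35889602599202897, 0.036150829310880095], [0.28508978075995733, 0.3992327337586633, 0.04139033192479141]]
1.5 [[ 0.9533  0.302  -0.    ]
 [ 0.302  -0.9533  0.    ]
 [-0.     -0.     -1.    ]]
```

View pics/scene0.png

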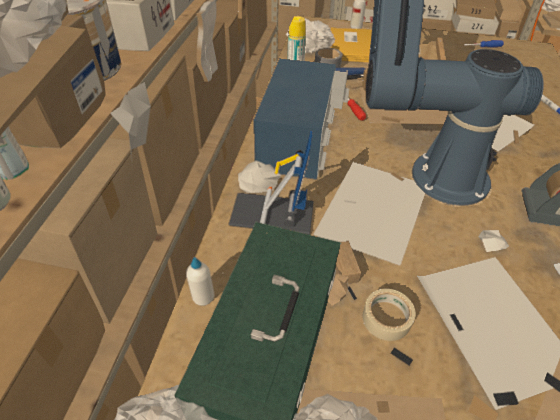

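View pics/top0.png

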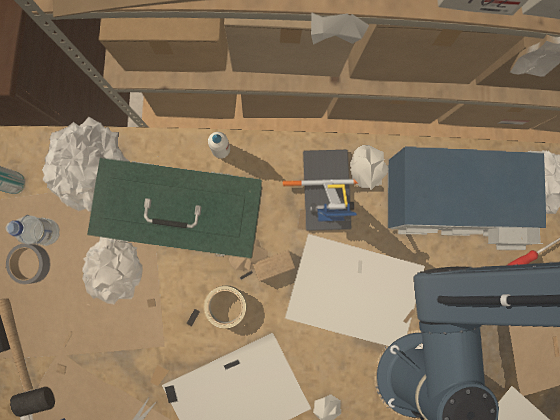

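The pictures show the stand with its back facing world +x. In the top view the plate is at (304–355, 150–230) and the bar runs from the orange end at (285,184) to the right. The yellow pin is on the right (338,195). The green case is left of the bar end, and the blue chest is on the right.

```bash
python3 - <<'E'
from h import *
np.set_printoptions(precision=4,suppress=True,linewidth=150)
for n in ['scene','top']:
    P=np.load(n+'_stand.npy');Q=P[(P[:,2]>.008)&(P[:,2]<.018)]
    print(n,len(Q),'plate rect',cv2.minAreaRect((Q[:,:2]*1000).astype(np.float32)),np.median(Q[:,2]))
    T,m,p,d=look(n,n+'1');A=pts(T,m,d,np.ones(d.shape,bool));rgb=p[d>0].astype(int)
    box=(A[:,0]>.3)&(A[:,0]<.65)&(A[:,1]>.05)&(A[:,1]<.5)
    o=box&(rgb[:,0]>150)&(rgb[:,0]-rgb[:,1]>60)&(rgb[:,2]<90)&(A[:,2]>.015)
    print('orange/yellow',o.sum())
    B=A[o]; c=rgb[o]
    for lab,s in [('L',B[:,1]>.28),('mid',(B[:,1]<.28)&(B[:,2]>.08)),('R',(B[:,1]<.2)&(B[:,2]<.08))]:
        if s.sum(): print(lab,s.sum(),np.percentile(B[s],[3,50,97],axis=0).tolist(),c[s].mean(0))
    # height map max over 25mm cells
    print('hmap rows x .3-.64, cols y .02-.48 (mm)')
    for x in np.arange(.20,.66,.04):
        print(round(x,2),[int(1000*np.max(np.r_[A[(abs(A[:,0]-x)<.02)&(abs(A[:,1]-y)<.02),2],-.001])) for y in np.arange(-.28,.5,.04)])
    if n=='top': cv2.imwrite('pics/crop.png',cv2.resize(p[130:270,230:420,::-1],None,fx=4,fy=4,interpolation=cv2.INTER_CUBIC))
E
```

```text
scene 1983 plate rect ((449.9774475097656, 190.81057739257812), (195.45083618164062, 206.24285888671875), 4.1434125900268555) 0.01184842601468028
orange/yellow 4
R 4 [[0.4614486725235172, 0.1677431124123247, 0.028512811465326977], [0.46329908634921546, 0.16948364339824118, 0.02908173613274123], [0.4666428745831592, 0.17125011053129888, 0.029570037989518447]] [189.75 100.25  50.25]
hmap rows x .3-.64, cols y .02-.48 (mm)
0.2 [6, 9, 5, 4, 6, 4, 4, 453, 442, 374, 4, 4, 4, 4, 6, 5, 5, 4, 40, 39]
0.24 [6, 30, 29, 4, 4, 3, 4, 453, 440, 357, 3, 5, 5, 5, 4, 38, 40, 48, 46, 32]
0.28 [31, 33, 28, 4, 4, 418, 435, 443, 412, 319, 5, 5, 4, 5, 4, 37, 40, 143, 143, 145]
0.32 [27, 161, 160, 160, 155, 4, 3, 3, 3, 4, 4, 3, 4, 4, 3, -1, -1, 144, 148, 147]
0.36 [2, 168, 168, 168, 168, 169, 168, 170, 168, 167, 3, 12, 241, 241, 241, -1, -1, 144, 148, 148]
0.4 [-1, 169, 168, 169, 168, 169, 169, 168, 169, 168, 3, 2, 183, 182, 173, -1, -1, 144, 148, 149]
0.44 [-1, 168, 169, 168, 169, 169, 169, 169, 168, 168, 49, 50, 163, 155, 30, -1, -1, 144, 144, 144]
0.48 [-1, 168, 168, 167, 169, 170, 168, 169, 168, 168, 62
[... 1351 characters left out ...]
.36 [-1, 171, 170, 171, 170, 170, 170, 171, 170, 170, 8, 15, 243, 242, 136, 9, 6, 149, 151, 150]
0.4 [-1, 172, 172, 170, 170, 170, 170, 171, 171, 171, 7, 9, 185, 182, 115, 7, 6, 149, 153, 151]
0.44 [98, 169, 171, 172, 170, 171, 170, 170, 170, 170, 56, 56, 160, 157, 35, 34, 32, 146, 147, 148]
0.48 [100, 170, 170, 170, 169, 170, 170, 170, 171, 170, 66, 68, 47, 33, 26, 7, 7, 6, 6, 115]
0.52 [96, 169, 171, 171, 169, 168, 170, 172, 169, 169, 69, 65, 18, 17, 18, 8, 6, 7, 6, 129]
0.56 [83, 7, 4, 6, 5, 6, 6, 6, 6, 6, 44, 51, 14, 6, 7, 5, 7, 7, 7, 133]
0.6 [4, 3, 5, 4, 6, 5, 4, 4, 4, 3, 2, 7, 2, 5, 6, 3, 5, 6, 5, 4]
0.64 [-1, -1, -1, -1, -1, -1, -1, -1, -1, -1, -1, -1, -1, -1, -1, -1, -1, -1, -1, -1]
```

View pics/crop.png

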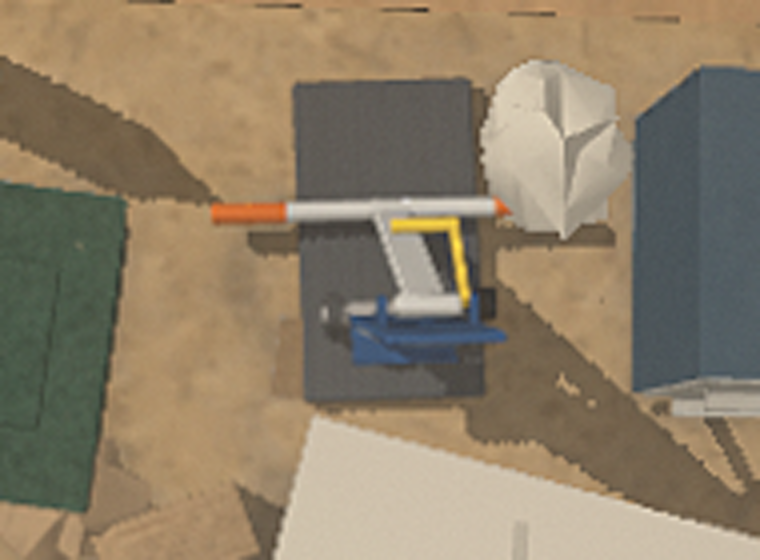

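The crop shows the left orange sleeve clear at crop (212–287, 213), 40 mm or more from the green case. The right end is next to crumpled paper, so I'll use the left end with closed fingers.

Emit:
move_arm:
  increments:
    - {"xyz":[0,0,-10],"roll":-0.12,"grip":0}
    - {"xyz":[0,0,-10],"roll":-0.12,"grip":0}
    - {"xyz":[0,0,-10],"roll":-0.12,"grip":0}
    - {"xyz":[0,0,-10],"roll":-0.12,"grip":0}
    - {"xyz":[0,0,-10],"roll":-0.12,"grip":0}

```text
time_s: 2.02
position: [0.1888, -0.5957, 0.273]
tcp_rot: [[0.612, 0.791, 0.0], [0.791, -0.612, 0.0], [0.0, -0.0, -1.0]]
force: [0.5, -0.1, -1.0]
opening: 0.704
grasp_force: 0.0
```

Emit:
move_arm:
  increments:
    - {"xyz":[0,0,-20],"roll":-0.12,"grip":0}
    - {"xyz":[0,0,-20],"roll":-0.12,"grip":0}
    - {"xyz":[0,0,-20],"roll":-0.12,"grip":0}
    - {"xyz":[0,0,-10],"roll":-0.12,"grip":0}
    - {"xyz":[0,0,-10],"roll":-0.12,"grip":0}

```text
time_s: 2.43
position: [0.1888, -0.5961, 0.3541]
tcp_rot: [[0.058, 0.998, 0.0], [0.998, -0.058, -0.002], [-0.002, 0.0, -1.0]]
force: [0.4, -0.3, -0.7]
opening: 0.328
grasp_force: 0.0
```

Emit:
move_arm:
  increments:
    - {"xyz":[0,0,0],"roll":-0.12,"grip":0}
    - {"xyz":[0,0,0],"roll":0,"grip":0}

```text
time_s: 2.6
position: [0.1888, -0.5961, 0.3536]
tcp_rot: [[-0.058, 0.998, 0.0], [0.998, 0.058, -0.002], [-0.002, 0.0, -1.0]]
force: [-0.9, -0.4, -0.3]
opening: 0.173
grasp_force: 0.0
```

```bash
python3 - <<'E'
from h import *
np.set_printoptions(precision=4,suppress=True,linewidth=150)
for n in ['scene','top']:
    T,m,p,d=look(n,n+'2');A=pts(T,m,d,np.ones(d.shape,bool))
    s=A[(A[:,0]>.33)&(A[:,0]<.56)&(A[:,1]>.2)&(A[:,1]<.34)&(A[:,2]>.06)]
    print('tall near stand, max y:',s[np.argsort(-s[:,1])[:6]])
    g=A[(A[:,0]>.33)&(A[:,0]<.46)&(A[:,1]>.34)&(A[:,2]>.1)&(A[:,1]<.5)]
    print('case',np.percentile(g,[1,99],axis=0), g[np.argsort(g[:,1])[:3]])
    c=p[d>0].astype(int); y=(c[:,0]>150)&(c[:,1]>120)&(c[:,2]<.5*c[:,1])&(A[:,1]>.15)&(A[:,1]<.3)&(A[:,0]>.35)&(A[:,0]<.55)
    print('yellow',A[y][::3])
s=bot.read_state();print(s['time_s'],s['position'],s['tcp_rot'],s['joint_positions'],s['opening'])
E
```

```text
tall near stand, max y: [[0.3925 0.2653 0.0622]
 [0.3883 0.2648 0.0725]
 [0.3873 0.2646 0.101 ]
 [0.3908 0.2644 0.0748]
 [0.3782 0.2641 0.1416]
 [0.3857 0.264  0.1131]]
case [[0.3312 0.3967 0.1396]
 [0.4537 0.4991 0.1475]] [[0.4456 0.3912 0.1406]
 [0.4354 0.3917 0.1406]
 [0.4312 0.3923 0.1392]]
yellow [[0.3983 0.2058 0.1749]
 [0.3995 0.2123 0.177 ]
 [0.393  0.2118 0.1776]
 [0.4009 0.217  0.1777]
 [0.4104 0.2122 0.1694]
 [0.4034 0.2142 0.1722]
 [0.4169 0.2128 0.1659]
 [0.4094 0.2176 0.1711]
 [0.4031 0.2158 0.1707]
 [0.4209 0.215  0.1641]
 [0.4144 0.2141 0.1646]
 [0.4071 0.2177 0.1687]
 [0.4005 0.2177 0.1699]
 [0.4229 0.216  0.1618]
 [0.4159 0.2176 0.1643]
 [0.4094 0.2165 0.1645]
 [0.4033 0.213  0.1627]
 [0.4274 0.2158 0.158 ]
 [0.4201 0.2187 0.1616]
 [0.4136 0.2178 0.162 ]
 [0.4076 0.2128 0.159 ]
 [0.4341 0.216  0.1541]
 [0.4273 0.2162 0.1554]
 [0.42   0.219  0.159 ]
 [0.414  0.2149 0.1567]
 [0.4336 0.2186 0.1534]
 [0.4269 0.2179 0.1541]
 [0.4203 0.2166 0.1541]
 [0.4368 0.225  0.1552]
 [0.4315 0.2171 0.1496]
 [0.4247 0.2173 0.151 ]
 [0.4365 0.2265 0.1536]
 [0.4291 0.2173 0.1474]
 [0.4
[... 771 characters left out ...]
0.154 ]
 [0.4331 0.2155 0.153 ]
 [0.4302 0.2454 0.1517]
 [0.4302 0.2391 0.1527]
 [0.4302 0.2328 0.1541]
 [0.4304 0.2264 0.1543]
 [0.4309 0.2196 0.152 ]
 [0.4497 0.1933 0.0119]
 [0.4284 0.2137 0.1564]
 [0.4235 0.2165 0.161 ]
 [0.4213 0.2144 0.1615]
 [0.4191 0.2145 0.1624]
 [0.4172 0.2141 0.1601]
 [0.4147 0.2145 0.1628]
 [0.4123 0.2128 0.1661]
 [0.408  0.2149 0.1663]
 [0.4051 0.2157 0.1725]
 [0.4029 0.2158 0.1736]
 [0.4007 0.2159 0.1742]
 [0.3987 0.2137 0.1742]
 [0.3959 0.2126 0.1812]
 [0.3921 0.212  0.1777]]
2.7 [ 0.1888 -0.5955  0.3523] [[-0.0529  0.9986 -0.0001]
 [ 0.9986  0.0529  0.0006]
 [ 0.0006 -0.     -1.    ]] [-82.6488  23.8052  72.1953   0.0018  84.0362 -85.6817] 0.07782523620109015
```

Emit:
move_arm:
  increments:
    - {"xyz":[23,25,0],"roll":0,"grip":0}
    - {"xyz":[23,25,0],"roll":0,"grip":0}
    - {"xyz":[23,25,0],"roll":0,"grip":0}
    - {"xyz":[23,25,0],"roll":0,"grip":0}
    - {"xyz":[23,25,0],"roll":0,"grip":0}

```text
time_s: 3.12
position: [0.3078, -0.4725, 0.3518]
tcp_rot: [[-0.052, 0.999, -0.0], [0.999, 0.052, 0.001], [0.001, -0.0, -1.0]]
force: [-0.1, -0.4, -0.6]
opening: 0.004
grasp_force: 0.0
```

Emit:
move_arm:
  increments:
    - {"xyz":[23,25,0],"roll":0,"grip":0}
    - {"xyz":[23,25,0],"roll":0,"grip":0}
    - {"xyz":[23,25,0],"roll":0,"grip":0}
    - {"xyz":[35,7,0],"roll":0,"grip":0}
    - {"xyz":[35,7,0],"roll":0,"grip":0}

```text
time_s: 3.53
position: [0.389, -0.3287, 0.3516]
tcp_rot: [[-0.054, 0.999, -0.001], [0.999, 0.054, 0.001], [0.001, -0.001, -1.0]]
force: [0.1, 0.1, 0.3]
opening: 0.001
grasp_force: 0.0
```

Emit:
move_arm:
  increments:
    - {"xyz":[35,7,0],"roll":0,"grip":0}
    - {"xyz":[35,7,0],"roll":0,"grip":0}
    - {"xyz":[35,7,0],"roll":0,"grip":0}
    - {"xyz":[35,7,0],"roll":0,"grip":0}
    - {"xyz":[35,7,0],"roll":0,"grip":0}

```text
time_s: 3.95
position: [0.413, -0.1516, 0.3521]
tcp_rot: [[-0.053, 0.999, -0.001], [0.999, 0.053, 0.001], [0.001, -0.001, -1.0]]
force: [1.8, -0.2, 0.3]
opening: 0.007
grasp_force: 0.0
```

Emit:
move_arm:
  increments:
    - {"xyz":[35,7,0],"roll":0,"grip":0}
    - {"xyz":[35,7,0],"roll":0,"grip":0}
    - {"xyz":[35,7,0],"roll":0,"grip":0}
    - {"xyz":[37,0,0],"roll":0,"grip":0}
    - {"xyz":[37,0,0],"roll":0,"grip":0}

```text
time_s: 4.37
position: [0.4239, 0.0281, 0.3522]
tcp_rot: [[-0.053, 0.999, -0.001], [0.999, 0.053, 0.0], [0.0, -0.001, -1.0]]
force: [-0.2, -0.0, -0.1]
opening: 0.004
grasp_force: 0.0
```

Emit:
move_arm:
  increments:
    - {"xyz":[37,0,0],"roll":0,"grip":0}
    - {"xyz":[37,0,0],"roll":0,"grip":0}
    - {"xyz":[37,0,0],"roll":0,"grip":0}
    - {"xyz":[37,0,0],"roll":0,"grip":0}
    - {"xyz":[37,0,0],"roll":0,"grip":0}

```text
time_s: 4.78
position: [0.4131, 0.2129, 0.3522]
tcp_rot: [[-0.053, 0.999, -0.001], [0.999, 0.053, -0.0], [-0.0, -0.001, -1.0]]
force: [0.1, -1.0, -0.5]
opening: 0.008
grasp_force: 0.0
```

Emit:
move_arm:
  increments:
    - {"xyz":[37,2,0],"roll":0,"grip":0}
    - {"xyz":[37,2,0],"roll":0,"grip":0}
    - {"xyz":[38,2,0],"roll":0,"grip":0}
    - {"xyz":[0,0,0],"roll":0,"grip":0}
    - {"xyz":[0,0,36],"roll":0,"grip":0}

```text
time_s: 5.2
position: [0.4174, 0.3275, 0.3217]
tcp_rot: [[-0.058, 0.998, 0.013], [0.998, 0.058, 0.007], [0.006, 0.014, -1.0]]
force: [1.2, 0.0, -0.2]
opening: 0.006
grasp_force: 0.0
```

Emit:
move_arm:
  increments:
    - {"xyz":[0,0,36],"roll":0,"grip":0}
    - {"xyz":[0,0,36],"roll":0,"grip":0}
    - {"xyz":[0,0,36],"roll":0,"grip":0}
    - {"xyz":[0,0,36],"roll":0,"grip":0}
    - {"xyz":[0,0,36],"roll":0,"grip":0}

```text
time_s: 5.62
position: [0.4133, 0.3227, 0.1349]
tcp_rot: [[-0.053, 0.999, -0.0], [0.999, 0.053, -0.0], [-0.0, -0.0, -1.0]]
force: [0.3, -0.3, -0.1]
opening: 0.005
grasp_force: 0.0
```

Emit:
move_arm:
  increments:
    - {"xyz":[0,0,36],"roll":0,"grip":0}
    - {"xyz":[0,0,36],"roll":0,"grip":0}
    - {"xyz":[0,0,0],"roll":0,"grip":0}

```text
time_s: 5.87
position: [0.4088, 0.3202, 0.0576]
tcp_rot: [[-0.053, 0.998, -0.015], [0.999, 0.053, -0.007], [-0.006, -0.015, -1.0]]
force: [-1.0, -0.7, -0.3]
opening: 0.004
grasp_force: 0.0
```

```bash
python3 - <<'E'
from h import *
T,m,p,d=look('top','top3');a=cv2.resize(p[130:270,230:420,::-1],None,fx=4,fy=3)
T,m,p,d=look('scene','s');b=cv2.resize(p[110:250,180:370,::-1],(380,280))
T,m,p,d=look('wrist','w');c=cv2.resize(p[:,:,::-1],(380,280))
cv2.imwrite('pics/v1.png',np.vstack([cv2.resize(a,(760,300)),np.hstack([b,c])]));print(bot.read_state()['position'])
E
```

```text
[0.41424939 0.3232865  0.06530624]
```

View pics/v1.png

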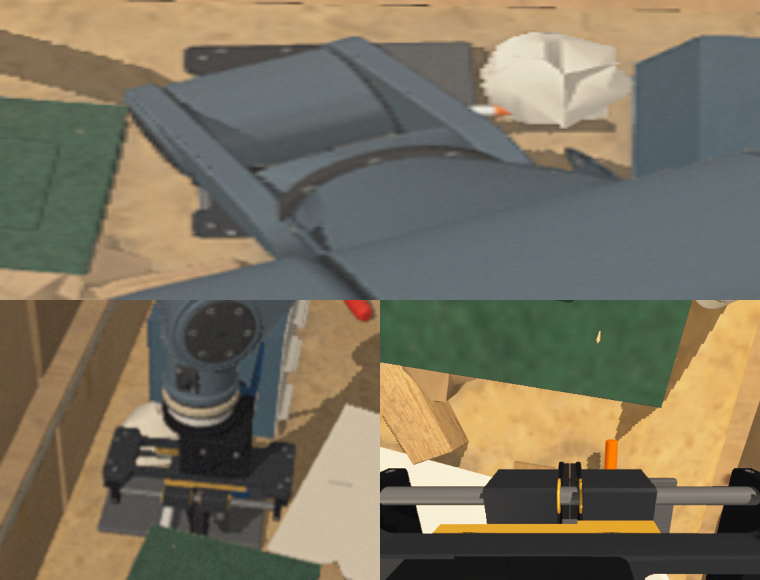

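The wrist view (crop at 610,455) shows the closed fingers just on the panel's side of the orange sleeve. Before descending, I'll check whether the forearm clears the panel top.

```bash
python3 - <<'E'
from h import *
s=bot.read_state();q=np.array(s['joint_positions']);print(q,s['position'],s['force'])
D=[([30.224,82.088],.6253,.223),([23.805,72.195],.6247,.3523),(q[1:3],np.hypot(*s['position'][:2]),s['position'][2])]
A=[];b=[]
for (a,c),r,z in D:
    a,c=np.radians(a),np.radians(a+c)
    A+=[[np.sin(a),np.sin(c),np.cos(c),1,0],[np.cos(a),np.cos(c),-np.sin(c),0,1]];b+=[r,z]
x=np.linalg.lstsq(np.array(A),b,rcond=None)[0];print('L2,L3,off,a,d1-L6',x)
T,m,p,d=look('scene','s2');P=pts(T,m,d,np.ones(d.shape,bool))
k=(np.hypot(P[:,0]-.414,P[:,1]-.323)<.11)&(P[:,2]>.06)
for z in np.arange(.06,.6,.03):
    e=P[k&(abs(P[:,2]-z)<.015)]
    if len(e)>3:print(round(z,2),len(e),np.percentile(e[:,:2],[2,98],axis=0).round(3).tolist())
E
```

```text
[2.57738355e+01 3.67470996e+01 1.03669462e+02 3.65562847e-04
 3.95526683e+01 2.26349885e+01] [0.41424939 0.3232865  0.06530624] [0.4549272  0.41668379 1.15912428]
L2,L3,off,a,d1-L6 [ 0.57639066  0.39037079  0.10798211  0.01507188 -0.02689249]
0.06 66 [[0.366, 0.244], [0.421, 0.335]]
0.09 93 [[0.403, 0.326], [0.426, 0.337]]
0.12 45 [[0.402, 0.324], [0.427, 0.336]]
0.15 1436 [[0.331, 0.301], [0.495, 0.429]]
0.18 1684 [[0.323, 0.285], [0.507, 0.365]]
0.21 302 [[0.365, 0.243], [0.43, 0.352]]
0.24 819 [[0.365, 0.236], [0.447, 0.361]]
0.27 460 [[0.38, 0.325], [0.447, 0.359]]
0.3 452 [[0.382, 0.33], [0.445, 0.368]]
0.33 250 [[0.369, 0.326], [0.45, 0.384]]
0.36 781 [[0.35, 0.302], [0.468, 0.391]]
0.39 1729 [[0.333, 0.275], [0.467, 0.389]]
0.42 2215 [[0.313, 0.263], [0.449, 0.379]]
0.45 1719 [[0.307, 0.255], [0.427, 0.367]]
0.48 1231 [[0.306, 0.258], [0.405, 0.357]]
0.51 1216 [[0.306, 0.252], [0.381, 0.346]]
0.54 652 [[0.305, 0.284], [0.359, 0.322]]
```

Emit:
move_arm:
  increments:
    - {"xyz":[0,0,18],"roll":0,"grip":0}
    - {"xyz":[0,0,18],"roll":0,"grip":0}
    - {"xyz":[0,0,16],"roll":0,"grip":0}
    - {"xyz":[0,0,0],"roll":0,"grip":0}

```text
time_s: 6.4
position: [0.4143, 0.3235, 0.0135]
tcp_rot: [[-0.056, 0.998, 0.001], [0.998, 0.056, 0.001], [0.001, 0.002, -1.0]]
force: [-0.1, -0.6, 0.3]
opening: 0.004
grasp_force: 0.0
```

Emit:
move_arm:
  increments:
    - {"xyz":[0,4,0],"roll":0,"grip":0}
    - {"xyz":[0,4,0],"roll":0,"grip":0}
    - {"xyz":[0,3,0],"roll":0,"grip":0}
    - {"xyz":[0,3,0],"roll":0,"grip":0}
    - {"xyz":[0,0,0],"roll":0,"grip":0}

```text
time_s: 6.82
position: [0.4295, 0.3246, 0.0137]
tcp_rot: [[-0.056, 0.998, 0.003], [0.998, 0.056, 0.001], [0.001, 0.003, -1.0]]
force: [-0.0, -0.0, -0.3]
opening: 0.005
grasp_force: 0.0
```

Emit:
move_arm:
  increments:
    - {"xyz":[0,6,-2],"roll":0,"grip":0}
    - {"xyz":[0,6,-3],"roll":0,"grip":0}
    - {"xyz":[0,5,-3],"roll":0,"grip":0}
    - {"xyz":[0,5,-4],"roll":0,"grip":0}
    - {"xyz":[0,5,-4],"roll":0,"grip":0}

```text
time_s: 7.23
position: [0.4548, 0.3254, 0.0288]
tcp_rot: [[-0.056, 0.998, -0.001], [0.998, 0.056, -0.0], [-0.0, -0.001, -1.0]]
force: [-0.5, 0.4, -0.8]
opening: 0.002
grasp_force: 0.4
```

Emit:
move_arm:
  increments:
    - {"xyz":[0,5,-4],"roll":0,"grip":0}
    - {"xyz":[0,5,-4],"roll":0,"grip":0}
    - {"xyz":[0,4,-4],"roll":0,"grip":0}
    - {"xyz":[0,4,-4],"roll":0,"grip":0}
    - {"xyz":[0,0,0],"roll":0,"grip":0}

```text
time_s: 7.65
position: [0.4739, 0.3267, 0.0456]
tcp_rot: [[-0.056, 0.998, 0.002], [0.998, 0.056, 0.001], [0.0, 0.002, -1.0]]
force: [-0.6, -0.4, 1.3]
opening: 0.004
grasp_force: 0.1
```

```bash
cat > v.py <<'E'
from h import *
import sys
n=sys.argv[1]
T,m,p,d=look('scene','s'+n);b=cv2.resize(p[100:240,210:360,::-1],(450,420),interpolation=cv2.INTER_CUBIC)
T,m,p,d=look('wrist','w'+n);c=cv2.resize(p[:,:,::-1],(350,420))
cv2.imwrite(f'pics/v{n}.png',np.hstack([b,c]));s=bot.read_state();print(s['time_s'],s['position'],s['force'])
E
python3 v.py 2
```

```text
7.75 [0.47334647 0.32674999 0.04494547] [-0.35592033 -0.74167128 -0.54033508]
```

View pics/v2.png

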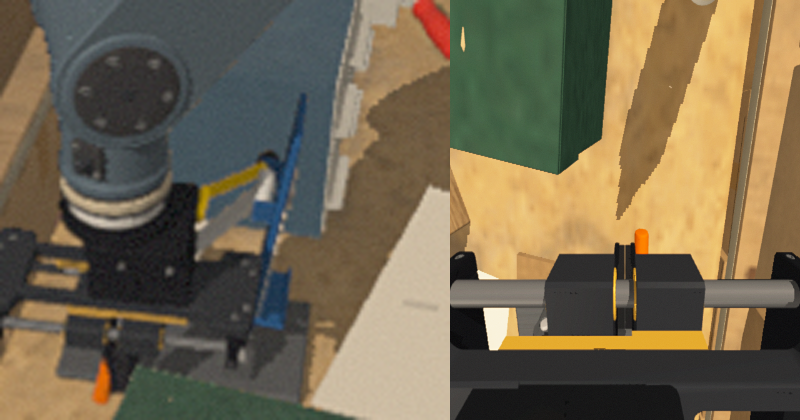

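Emit:
move_arm:
  increments:
    - {"xyz":[0,2,-2],"roll":0,"grip":0}
    - {"xyz":[0,2,-2],"roll":0,"grip":0}
    - {"xyz":[0,2,-2],"roll":0,"grip":0}
    - {"xyz":[0,2,-2],"roll":0,"grip":0}
    - {"xyz":[0,2,-2],"roll":0,"grip":0}

```text
time_s: 8.17
position: [0.4823, 0.3271, 0.0546]
tcp_rot: [[-0.056, 0.998, -0.001], [0.998, 0.056, -0.0], [-0.0, -0.001, -1.0]]
force: [-0.8, -0.4, 0.5]
opening: 0.003
grasp_force: 0.4
```

Emit:
move_arm:
  increments:
    - {"xyz":[0,1,-1.2],"roll":0,"grip":0}
    - {"xyz":[0,1,-1.2],"roll":0,"grip":0}
    - {"xyz":[0,1,-1.2],"roll":0,"grip":0}
    - {"xyz":[0,0,0],"roll":0,"grip":0}

```text
time_s: 8.5
position: [0.4865, 0.3275, 0.0586]
tcp_rot: [[-0.056, 0.998, 0.002], [0.998, 0.056, 0.001], [0.001, 0.002, -1.0]]
force: [1.1, -0.9, -0.1]
opening: 0.005
grasp_force: 0.0
```

```bash
cat > f.py <<'E'
from h import *
F=[]
for i in range(4): bot.capture('scene');F.append(bot.read_state()['force'])
s=bot.read_state();print(s['time_s'],np.round(s['position'],4),np.mean(F,0).round(2),np.std(F,0).round(2))
T,m,p,d=look('scene','ss');bot.capture('scene')
for l in ['panel_top','leg','stop_mark','foot','panel','stand']:
    for r in bot.spot_in(l,'scene')[:1]: print(l,round(r['conf'],2),(T[:3,:3]@np.array(r['at'])+T[:3,3]).round(4))
E
python3 f.py
```

```text
8.7 [0.4855 0.3273 0.0581] [-0.31  0.12 -0.12] [0.89 0.34 0.45]
panel_top 0.69 [0.3881 0.2438 0.1501]
leg 0.54 [0.4182 0.2319 0.1419]
stop_mark 0.52 [0.4202 0.2142 0.1581]
foot 0.76 [0.42   0.2394 0.1435]
panel 0.85 [0.3896 0.2418 0.1518]
stand 0.91 [0.3966 0.2532 0.0275]
```

Emit:
move_arm:
  increments:
    - {"xyz":[0,1,-1.3],"roll":0,"grip":0}
    - {"xyz":[0,1,-1.3],"roll":0,"grip":0}
    - {"xyz":[0,1,-1.3],"roll":0,"grip":0}
    - {"xyz":[0,0,0],"roll":0,"grip":0}

```text
time_s: 9.43
position: [0.4892, 0.3276, 0.0625]
tcp_rot: [[-0.056, 0.998, 0.001], [0.998, 0.056, 0.001], [0.0, 0.001, -1.0]]
force: [0.3, -0.6, -0.6]
opening: 0.006
grasp_force: 0.0
```

```bash
python3 f.py|head -1
```

```text
9.6333 [0.4885 0.3274 0.0621] [ 0.02  0.09 -0.2 ] [0.24 0.25 0.33]
```

Emit:
move_arm:
  increments:
    - {"xyz":[0,1,-1.3],"roll":0,"grip":0}
    - {"xyz":[0,1,-1.3],"roll":0,"grip":0}
    - {"xyz":[0,0,0],"roll":0,"grip":0}

```text
time_s: 10.28
position: [0.4912, 0.3277, 0.065]
tcp_rot: [[-0.056, 0.998, 0.001], [0.998, 0.056, 0.0], [0.0, 0.001, -1.0]]
force: [-0.4, 0.4, 0.1]
opening: 0.002
grasp_force: 0.0
```

```bash
python3 f.py|head -1
```

```text
10.4833 [0.4906 0.3275 0.0647] [-0.26  0.43 -0.1 ] [0.42 0.19 0.37]
```

Emit:
move_arm:
  increments:
    - {"xyz":[0,-3,0],"roll":0,"grip":0}
    - {"xyz":[0,0,4],"roll":0,"grip":0}
    - {"xyz":[0,0,4],"roll":0,"grip":0}
    - {"xyz":[0,0,0],"roll":0,"grip":0}

```text
time_s: 11.22
position: [0.4869, 0.3271, 0.0557]
tcp_rot: [[-0.056, 0.998, -0.002], [0.998, 0.056, -0.001], [-0.001, -0.002, -1.0]]
force: [0.4, -0.9, -0.2]
opening: 0.007
grasp_force: 0.0
```

```bash
python3 v.py 3; python3 - <<'E'
from h import *
T,m,p,d=look('scene','x');A=pts(T,m,d,np.ones(d.shape,bool));c=p[d>0].astype(int)
o=(c[:,0]>150)&(c[:,0]-c[:,1]>60)&(c[:,2]<90)&(A[:,0]>.45)&(A[:,0]<.6)&(A[:,1]>.25)&(A[:,1]<.36)
print(o.sum(),A[o].mean(0) if o.any() else '',np.percentile(A[o],[5,95],axis=0))
E
```

```text
11.3167 [0.48731419 0.32729491 0.05621807] [ 0.26145709  0.40602017 -0.30452105]
34 [0.49304189 0.34203239 0.05206277] [[0.48838143 0.33609651 0.04607349]
 [0.49825862 0.3467576  0.05588481]]
```

View pics/v3.png

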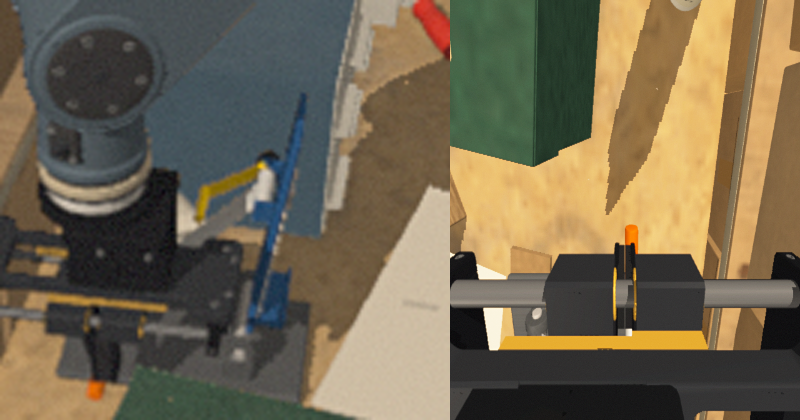

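The picture shows the orange end directly under the fingertips (wrist crop 630,240), so the tip slid over the bar. I'll back off, go lower and push again.

Emit:
move_arm:
  increments:
    - {"xyz":[0,0,-10],"roll":0,"grip":0}
    - {"xyz":[0,-12,0],"roll":0,"grip":0}
    - {"xyz":[0,-14,0],"roll":0,"grip":0}
    - {"xyz":[0,0,16],"roll":0,"grip":0}
    - {"xyz":[0,0,17],"roll":0,"grip":0}

```text
time_s: 11.78
position: [0.4621, 0.3266, 0.0354]
tcp_rot: [[-0.057, 0.998, 0.003], [0.998, 0.057, 0.001], [0.001, 0.003, -1.0]]
force: [1.0, 0.3, 0.7]
opening: 0.003
grasp_force: 0.0
```

Emit:
move_arm:
  increments:
    - {"xyz":[0,2,0],"roll":0,"grip":0}
    - {"xyz":[0,2,0],"roll":0,"grip":0}
    - {"xyz":[0,0,0],"roll":0,"grip":0}

```text
time_s: 12.03
position: [0.4671, 0.3266, 0.0346]
tcp_rot: [[-0.056, 0.998, 0.002], [0.998, 0.056, 0.001], [0.001, 0.002, -1.0]]
force: [0.3, 0.3, -0.1]
opening: 0.005
grasp_force: 0.0
```

```bash
cat > o.py <<'E'
from h import *
def orange():
    T,m,p,d=look('scene','x');A=pts(T,m,d,np.ones(d.shape,bool));c=p[d>0].astype(int)
    o=(c[:,0]>150)&(c[:,0]-c[:,1]>60)&(c[:,2]<90)&(A[:,0]>.42)&(A[:,0]<.6)&(A[:,1]>.29)&(A[:,1]<.36)
    return o.sum(),A[o].mean(0).round(4)
F=[]
for i in range(4): r=orange();F.append(bot.read_state()['force'])
s=bot.read_state();x=r[1];a=np.arcsin((x[0]-.395+(x[1]-.2325)*.055+.0082)/.165)
print('orange',r,'a',a,'th',a-.14);print(s['time_s'],np.round(s['position'],4),'F',np.mean(F,0).round(2))
E
python3 o.py
```

```text
orange (np.int64(67), array([0.4936, 0.334 , 0.0527])) a 0.7492722057691144 th 0.6092722057691143
12.2333 [0.4663 0.3264 0.0345] F [ 0.38 -0.04  0.36]
```

Emit:
move_arm:
  increments:
    - {"xyz":[0,3,0],"roll":0,"grip":0}
    - {"xyz":[0,3,-1],"roll":0,"grip":0}
    - {"xyz":[0,3,-3],"roll":0,"grip":0}
    - {"xyz":[0,3,-3],"roll":0,"grip":0}
    - {"xyz":[0,2,-2],"roll":0,"grip":0}

```text
time_s: 12.65
position: [0.4799, 0.327, 0.043]
tcp_rot: [[-0.056, 0.998, -0.0], [0.998, 0.056, 0.0], [0.0, -0.0, -1.0]]
force: [-0.6, 0.3, -0.7]
opening: 0.001
grasp_force: 0.5
```

```bash
python3 o.py
```

```text
orange (np.int64(53), array([0.4966, 0.3367, 0.0558])) a 0.7756606134683888 th 0.6356606134683888
12.85 [0.4798 0.327  0.0428] F [ 0.04 -0.05 -0.02]
```

Emit:
move_arm:
  increments:
    - {"xyz":[0,2,-2],"roll":0,"grip":0}
    - {"xyz":[0,2,-2],"roll":0,"grip":0}
    - {"xyz":[0,0,0],"roll":0,"grip":0}

```text
time_s: 13.1
position: [0.4835, 0.327, 0.0469]
tcp_rot: [[-0.056, 0.998, -0.001], [0.998, 0.056, -0.0], [-0.0, -0.001, -1.0]]
force: [-0.8, -0.9, 0.8]
opening: 0.01
grasp_force: 0.5
```

```bash
python3 o.py
```

```text
orange (np.int64(60), array([0.4992, 0.3379, 0.0593])) a 0.7985504903517324 th 0.6585504903517324
13.3 [0.4835 0.3271 0.0467] F [-0.91 -0.11  0.79]
```

Emit:
move_arm:
  increments:
    - {"xyz":[0,2,-2],"roll":0,"grip":0}
    - {"xyz":[0,2,-2],"roll":0,"grip":0}
    - {"xyz":[0,2,-2],"roll":0,"grip":0}
    - {"xyz":[0,0,0],"roll":0,"grip":0}

```text
time_s: 13.63
position: [0.4899, 0.3275, 0.0531]
tcp_rot: [[-0.056, 0.998, 0.0], [0.998, 0.056, -0.0], [-0.0, 0.0, -1.0]]
force: [-1.1, -0.9, 1.4]
opening: 0.006
grasp_force: 0.8
```

```bash
python3 o.py
```

```text
orange (np.int64(58), array([0.5059, 0.3371, 0.0644])) a 0.8582273789719957 th 0.7182273789719957
13.8333 [0.4899 0.3276 0.0528] F [-1.29 -0.88  0.44]
```

Emit:
move_arm:
  increments:
    - {"xyz":[0,1,-1.1],"roll":0,"grip":0}
    - {"xyz":[0,1,-1.1],"roll":0,"grip":0}
    - {"xyz":[0,0,0],"roll":0,"grip":0}

```text
time_s: 14.08
position: [0.4919, 0.3277, 0.055]
tcp_rot: [[-0.056, 0.998, 0.0], [0.998, 0.056, 0.0], [0.0, 0.0, -1.0]]
force: [-1.0, 0.1, 0.7]
opening: 0.007
grasp_force: 0.5
```

```bash
python3 o.py
```

```text
orange (np.int64(59), array([0.5077, 0.3381, 0.0677])) a 0.8755989236482071 th 0.7355989236482071
14.2833 [0.4918 0.3277 0.055 ] F [-0.86 -0.72  0.47]
```

Emit:
move_arm:
  increments:
    - {"xyz":[0,1,-1.2],"roll":0,"grip":0}
    - {"xyz":[0,1,-1.2],"roll":0,"grip":0}
    - {"xyz":[0,0,0],"roll":0,"grip":0}

```text
time_s: 14.53
position: [0.4938, 0.3277, 0.0574]
tcp_rot: [[-0.056, 0.998, 0.0], [0.998, 0.056, 0.0], [0.0, 0.0, -1.0]]
force: [-1.6, -0.3, 1.0]
opening: 0.006
grasp_force: 0.5
```

```bash
python3 o.py
```

```text
orange (np.int64(56), array([0.5095, 0.3389, 0.0703])) a 0.8932337311017043 th 0.7532337311017043
14.7333 [0.4937 0.3278 0.0574] F [-0.88 -0.84  0.74]
```

Emit:
move_arm:
  increments:
    - {"xyz":[0,1,-1.2],"roll":0,"grip":0}
    - {"xyz":[0,1,-1.2],"roll":0,"grip":0}
    - {"xyz":[0,0,0],"roll":0,"grip":0}

```text
time_s: 14.98
position: [0.4957, 0.3278, 0.0598]
tcp_rot: [[-0.056, 0.998, -0.0], [0.998, 0.056, -0.0], [-0.0, -0.0, -1.0]]
force: [-0.8, -0.5, 0.7]
opening: 0.005
grasp_force: 0.6
```

```bash
python3 o.py
```

```text
orange (np.int64(55), array([0.5117, 0.3386, 0.0725])) a 0.9146291042549916 th 0.7746291042549915
15.1833 [0.4957 0.3278 0.0598] F [-1.22 -0.5   1.04]
```

Emit:
move_arm:
  increments:
    - {"xyz":[0,1,-1.3],"roll":0,"grip":0}
    - {"xyz":[0,0,0],"roll":0,"grip":0}

```text
time_s: 15.35
position: [0.4966, 0.3279, 0.0611]
tcp_rot: [[-0.056, 0.998, -0.0], [0.998, 0.056, -0.0], [-0.0, -0.0, -1.0]]
force: [-2.2, -0.7, 1.1]
opening: 0.004
grasp_force: 0.7
```

```bash
python3 o.py
```

```text
orange (np.int64(53), array([0.5124, 0.339 , 0.0736])) a 0.9218352668887578 th 0.7818352668887578
15.55 [0.4966 0.3278 0.061 ] F [-1.2  -0.59  0.64]
```

Emit:
move_arm:
  increments:
    - {"xyz":[0,1,-1.3],"roll":0,"grip":0}
    - {"xyz":[0,0,0],"roll":0,"grip":0}

```text
time_s: 15.72
position: [0.4976, 0.3279, 0.0624]
tcp_rot: [[-0.056, 0.998, -0.0], [0.998, 0.056, -0.0], [-0.0, -0.0, -1.0]]
force: [-0.5, 0.0, 1.0]
opening: 0.009
grasp_force: 0.7
```

```bash
python3 o.py
```

```text
orange (np.int64(52), array([0.5135, 0.3386, 0.0748])) a 0.9327239831890172 th 0.7927239831890172
15.9167 [0.4976 0.3279 0.0623] F [-1.38 -0.56  1.13]
```

Emit:
move_arm:
  increments:
    - {"xyz":[0,1,-1.3],"roll":0,"grip":0}
    - {"xyz":[0,0,0],"roll":0,"grip":0}

```text
time_s: 16.08
position: [0.4986, 0.328, 0.0636]
tcp_rot: [[-0.056, 0.998, -0.0], [0.998, 0.056, -0.0], [-0.0, -0.0, -1.0]]
force: [-1.9, -0.1, -0.0]
opening: 0.007
grasp_force: 0.8
```

```bash
python3 o.py
```

```text
orange (np.int64(54), array([0.5144, 0.3391, 0.0762])) a 0.942222088299393 th 0.802222088299393
16.2833 [0.4986 0.328  0.0636] F [-1.43 -0.75  0.75]
```

Emit:
move_arm:
  increments:
    - {"xyz":[0,1,-1.3],"roll":0,"grip":0}
    - {"xyz":[0,0,0],"roll":0,"grip":0}

```text
time_s: 16.45
position: [0.4996, 0.328, 0.0649]
tcp_rot: [[-0.056, 0.998, -0.0], [0.998, 0.056, -0.0], [-0.0, -0.0, -1.0]]
force: [-2.1, -0.1, 1.1]
opening: 0.007
grasp_force: 0.8
```

```bash
python3 o.py
```

```text
orange (np.int64(54), array([0.5157, 0.3388, 0.077 ])) a 0.9555745218299084 th 0.8155745218299084
16.65 [0.4996 0.3281 0.0649] F [-1.76 -0.4   1.28]
```

Emit:
move_arm:
  increments:
    - {"xyz":[0,1,-1.4],"roll":0,"grip":0}
    - {"xyz":[0,0,0],"roll":0,"grip":0}

```text
time_s: 16.82
position: [0.5007, 0.3281, 0.0664]
tcp_rot: [[-0.056, 0.998, 0.0], [0.998, 0.056, 0.0], [-0.0, 0.0, -1.0]]
force: [-1.4, -0.7, 0.4]
opening: 0.005
grasp_force: 0.8
```

```bash
python3 o.py
```

```text
orange (np.int64(53), array([0.5168, 0.3382, 0.0776])) a 0.9668697062317424 th 0.8268697062317424
17.0167 [0.5007 0.3281 0.0664] F [-1.24 -0.58  0.8 ]
```

Emit:
move_arm:
  increments:
    - {"xyz":[0,0.7,-1.2],"roll":0,"grip":0}
    - {"xyz":[0,0,0],"roll":0,"grip":0}

```text
time_s: 17.18
position: [0.5015, 0.3282, 0.0676]
tcp_rot: [[-0.056, 0.998, 0.0], [0.998, 0.056, 0.0], [0.0, 0.0, -1.0]]
force: [-0.6, -0.7, 0.2]
opening: 0.001
grasp_force: 0.7
```

```bash
python3 o.py; python3 v.py 4
```

```text
orange (np.int64(55), array([0.5177, 0.3389, 0.0792])) a 0.9769596658020816 th 0.8369596658020816
17.3833 [0.5014 0.3282 0.0675] F [-1.13 -0.55  0.74]
17.4833 [0.50139901 0.32819313 0.06751777] [-1.82202415 -0.67452275  0.98949664]
```

View pics/v4.png

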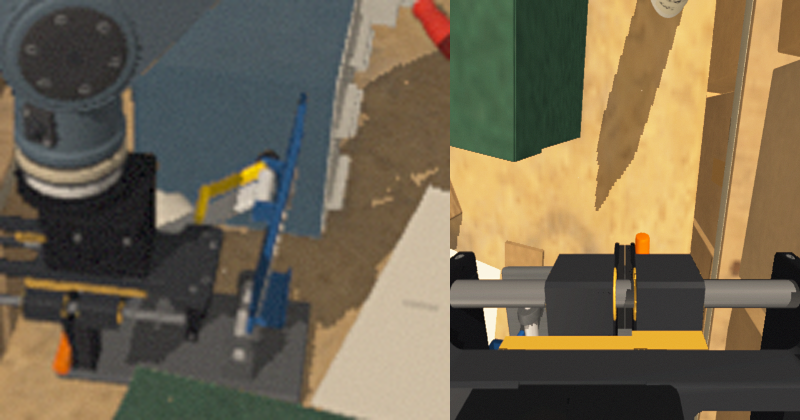

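The panel hasn't moved: its top edge is still at (302,97). The leg has nearly closed on the yellow pin, so I continue in small steps.

Emit:
move_arm:
  increments:
    - {"xyz":[0,0.8,-1.0],"roll":0,"grip":0}
    - {"xyz":[0,0,0],"roll":0,"grip":0}

```text
time_s: 17.65
position: [0.5021, 0.3282, 0.0685]
tcp_rot: [[-0.056, 0.998, -0.0], [0.998, 0.056, 0.0], [0.0, -0.0, -1.0]]
force: [-1.8, -1.2, 0.3]
opening: -0.0
grasp_force: 0.7
```

```bash
python3 o.py
```

```text
orange (np.int64(55), array([0.518 , 0.3386, 0.0806])) a 0.9800373627710665 th 0.8400373627710664
17.85 [0.5021 0.3282 0.0685] F [-1.9  -0.73  0.25]
```

Emit:
move_arm:
  increments:
    - {"xyz":[0,0.8,-1.0],"roll":0,"grip":0}
    - {"xyz":[0,0,0],"roll":0,"grip":0}

```text
time_s: 18.02
position: [0.5028, 0.3283, 0.0695]
tcp_rot: [[-0.056, 0.998, -0.0], [0.998, 0.056, 0.0], [0.0, -0.0, -1.0]]
force: [-1.5, 0.1, -0.3]
opening: 0.004
grasp_force: 0.8
```

```bash
python3 o.py
```

```text
orange (np.int64(54), array([0.5188, 0.3391, 0.0819])) a 0.9891027557670726 th 0.8491027557670726
18.2167 [0.5028 0.3283 0.0695] F [-1.65  0.1   0.9 ]
```

Emit:
move_arm:
  increments:
    - {"xyz":[0,0.8,-1.2],"roll":0,"grip":0}
    - {"xyz":[0,0,0],"roll":0,"grip":0}

```text
time_s: 18.38
position: [0.5037, 0.3283, 0.0708]
tcp_rot: [[-0.056, 0.998, -0.0], [0.998, 0.056, -0.0], [-0.0, -0.0, -1.0]]
force: [-1.4, -0.0, 0.4]
opening: 0.007
grasp_force: 0.8
```

```bash
python3 o.py
```

```text
orange (np.int64(55), array([0.5197, 0.3389, 0.0825])) a 0.9989832768614774 th 0.8589832768614774
18.5833 [0.5037 0.3283 0.0707] F [-1.59 -0.3   0.18]
```

Emit:
move_arm:
  increments:
    - {"xyz":[0,0.8,-1.2],"roll":0,"grip":0}
    - {"xyz":[0,0,0],"roll":0,"grip":0}

```text
time_s: 18.75
position: [0.5045, 0.3283, 0.072]
tcp_rot: [[-0.056, 0.998, 0.0], [0.998, 0.056, -0.0], [-0.0, 0.0, -1.0]]
force: [-2.1, -0.2, 1.1]
opening: 0.006
grasp_force: 0.8
```

```bash
python3 o.py
```

```text
orange (np.int64(58), array([0.5201, 0.3391, 0.0842])) a 1.0036028012642542 th 0.8636028012642541
18.95 [0.5045 0.3283 0.0719] F [-1.78 -0.67  0.98]
```

```bash
cat >> o.py <<'E'
T,m,p,d=look('scene','y');A=pts(T,m,d,np.ones(d.shape,bool));c=p[d>0].astype(int)
b=(c[:,2]>c[:,0]+40)&(A[:,0]>.3)&(A[:,0]<.52)&(A[:,1]>.2)&(A[:,1]<.28)&(A[:,2]>.1)&(A[:,2]<.26)
Q=A[b];k=np.polyfit(Q[:,2],Q[:,0],1);print('panel n',b.sum(),'tilt back',np.arctan(k[0]).round(3),'x at z.2',np.polyval(k,.2).round(4))
E
python3 o.py
cat > v0.py <<'E'
E
python3 - <<'E'
import numpy as np
for f in ['scene_panel.npy']:
    Q=np.load(''+f);Q=Q[(Q[:,2]>.1)&(Q[:,2]<.26)&(Q[:,1]>.2)&(Q[:,1]<.28)&(Q[:,0]<.42)];k=np.polyfit(Q[:,2],Q[:,0],1);print('initial',np.arctan(k[0]),np.polyval(k,.2))
E
```

```text
orange (np.int64(58), array([0.5202, 0.339 , 0.0842])) a 1.004669695808131 th 0.8646696958081309
19.15 [0.5045 0.3283 0.0719] F [-1.74 -0.44  1.32]
panel n 250 tilt back -0.186 x at z.2 0.3761
initial -0.25859262766721497 0.37972988185598067
```

Emit:
move_arm:
  increments:
    - {"xyz":[0,0.8,-1.2],"roll":0,"grip":0}
    - {"xyz":[0,0,0],"roll":0,"grip":0}

```text
time_s: 19.37
position: [0.5052, 0.3284, 0.073]
tcp_rot: [[-0.056, 0.998, -0.0], [0.998, 0.056, -0.0], [0.0, -0.0, -1.0]]
force: [-2.3, -0.2, 0.3]
opening: 0.003
grasp_force: 0.8
```

```bash
python3 o.py
```

```text
orange (np.int64(54), array([0.5211, 0.3396, 0.0857])) a 1.0153011271527916 th 0.8753011271527916
19.5667 [0.5052 0.3283 0.073 ] F [-1.36 -0.38 -0.03]
panel n 254 tilt back -0.175 x at z.2 0.376
```

Emit:
move_arm:
  increments:
    - {"xyz":[0,0.8,-1.3],"roll":0,"grip":0}
    - {"xyz":[0,0,0],"roll":0,"grip":0}

```text
time_s: 19.78
position: [0.5054, 0.3283, 0.0742]
tcp_rot: [[-0.056, 0.998, -0.002], [0.998, 0.056, -0.0], [-0.0, -0.002, -1.0]]
force: [-2.3, 0.2, -0.5]
opening: 0.005
grasp_force: 1.3
```

```bash
python3 o.py
```

```text
orange (np.int64(54), array([0.5215, 0.3391, 0.0849])) a 1.0195968728593605 th 0.8795968728593605
19.9833 [0.5054 0.3283 0.0741] F [-2.93 -0.63 -1.24]
panel n 257 tilt back -0.174 x at z.2 0.376
```

Emit:
move_arm:
  increments:
    - {"xyz":[0,0.7,-1.2],"roll":0,"grip":0}
    - {"xyz":[0,0,0],"roll":0,"grip":0}

```text
time_s: 20.2
position: [0.5057, 0.3282, 0.0752]
tcp_rot: [[-0.056, 0.998, -0.002], [0.998, 0.056, -0.001], [-0.001, -0.002, -1.0]]
force: [-4.8, -0.4, -1.4]
opening: 0.004
grasp_force: 2.2
```

```bash
python3 o.py
```

```text
orange (np.int64(56), array([0.5215, 0.3394, 0.0856])) a 1.0197878481071598 th 0.8797878481071598
20.4 [0.5057 0.3282 0.0752] F [-5.17 -1.03 -1.95]
panel n 256 tilt back -0.173 x at z.2 0.3761
```

The bar stopped, and the force rose to 5 N out and 2 N up while the panel stayed put. The leg is on its stop. Next I back away and go round to the panel's front.

Emit:
move_arm:
  increments:
    - {"xyz":[0,-6,0],"roll":0,"grip":0}
    - {"xyz":[0,-12,0],"roll":0,"grip":0}
    - {"xyz":[0,-6,0],"roll":0,"grip":0}
    - {"xyz":[0,0,-30],"roll":0,"grip":0}
    - {"xyz":[0,0,-36],"roll":0,"grip":0}

```text
time_s: 20.87
position: [0.4821, 0.3266, 0.1404]
tcp_rot: [[-0.056, 0.998, -0.002], [0.998, 0.056, -0.002], [-0.001, -0.002, -1.0]]
force: [1.0, 0.8, -0.2]
opening: 0.007
grasp_force: 0.0
```

Emit:
move_arm:
  increments:
    - {"xyz":[0,0,-36],"roll":0,"grip":0}
    - {"xyz":[0,0,-36],"roll":0,"grip":0}
    - {"xyz":[0,0,-36],"roll":0,"grip":0}
    - {"xyz":[0,0,-36],"roll":0,"grip":0}
    - {"xyz":[0,0,-16],"roll":0,"grip":0}

```text
time_s: 21.28
position: [0.4865, 0.3285, 0.3085]
tcp_rot: [[-0.056, 0.998, 0.014], [0.998, 0.056, 0.005], [0.005, 0.014, -1.0]]
force: [0.5, 0.5, -0.2]
opening: 0.004
grasp_force: 0.0
```

Emit:
move_arm:
  increments:
    - {"xyz":[-17,-31,0],"roll":0,"grip":0}
    - {"xyz":[-17,-31,0],"roll":0,"grip":0}
    - {"xyz":[-17,-31,0],"roll":0,"grip":0}
    - {"xyz":[-17,-31,0],"roll":0,"grip":0}
    - {"xyz":[-18,-29,0],"roll":0,"grip":0}

```text
time_s: 21.7
position: [0.3347, 0.2322, 0.3024]
tcp_rot: [[-0.056, 0.998, 0.005], [0.998, 0.056, 0.001], [0.001, 0.005, -1.0]]
force: [0.0, -0.2, 0.5]
opening: 0.004
grasp_force: 0.0
```

```bash
python3 o.py; python3 v.py 5
```

```text
orange (np.int64(90), array([0.5207, 0.3292, 0.0838])) a 1.0042291732830655 th 0.8642291732830655
21.9 [0.336  0.2329 0.3029] F [-0.95 -0.15 -0.12]
panel n 273 tilt back -0.153 x at z.2 0.3758
22.05 [0.33704215 0.23344638 0.30233055] [-1.07489047 -0.22129003  0.32387523]
```

View pics/v5.png

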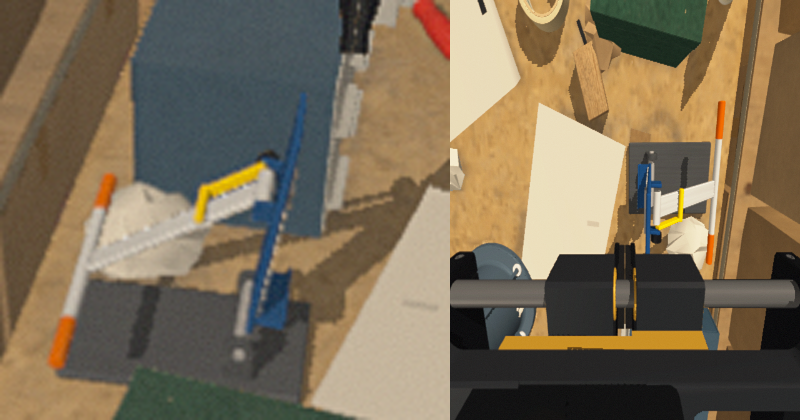

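The picture shows the leg swung out with the strip against the yellow pin at (200,205). The panel is still tipped forward and the plate hasn't moved.

Emit:
move_arm:
  increments:
    - {"xyz":[0,-4,0],"roll":0,"grip":0}
    - {"xyz":[0,0,30],"roll":0,"grip":0}
    - {"xyz":[0,0,36],"roll":0,"grip":0}
    - {"xyz":[0,0,30],"roll":0,"grip":0}
    - {"xyz":[0,0,14],"roll":0,"grip":0}

```text
time_s: 22.47
position: [0.3295, 0.2321, 0.1886]
tcp_rot: [[-0.056, 0.998, -0.005], [0.998, 0.056, -0.002], [-0.001, -0.005, -1.0]]
force: [0.3, -0.2, -0.0]
opening: 0.003
grasp_force: 0.0
```

Emit:
move_arm:
  increments:
    - {"xyz":[0,0,0],"roll":0,"grip":0}
    - {"xyz":[0,4,0],"roll":0,"grip":0}
    - {"xyz":[0,4,0],"roll":0,"grip":0}
    - {"xyz":[0,4,0],"roll":0,"grip":0}
    - {"xyz":[0,4,0],"roll":0,"grip":0}

```text
time_s: 22.88
position: [0.3486, 0.2339, 0.1928]
tcp_rot: [[-0.056, 0.998, 0.003], [0.998, 0.056, 0.001], [0.001, 0.004, -1.0]]
force: [-0.1, 0.1, 1.3]
opening: 0.004
grasp_force: 0.0
```

```bash
python3 o.py
```

```text
orange (np.int64(89), array([0.5207, 0.3293, 0.0836])) a 1.004291279773643 th 0.864291279773643
23.0833 [0.3473 0.2334 0.1921] F [ 0.46  0.24 -0.28]
panel n 252 tilt back -0.152 x at z.2 0.376
```

Emit:
move_arm:
  increments:
    - {"xyz":[0,4,0],"roll":0,"grip":0}
    - {"xyz":[0,4,0],"roll":0,"grip":0}
    - {"xyz":[0,4,0],"roll":0,"grip":0}
    - {"xyz":[0,4,0],"roll":0,"grip":0}
    - {"xyz":[0,4,0],"roll":0,"grip":0}

```text
time_s: 23.55
position: [0.3672, 0.2345, 0.1916]
tcp_rot: [[-0.056, 0.998, -0.0], [0.998, 0.056, 0.0], [0.0, -0.0, -1.0]]
force: [-1.7, -0.1, 1.3]
opening: 0.004
grasp_force: 1.0
```

```bash
python3 o.py
```

```text
orange (np.int64(90), array([0.5241, 0.3291, 0.0704])) a 1.0437991630827326 th 0.9037991630827326
23.75 [0.3674 0.2345 0.1915] F [-0.06 -0.28  0.3 ]
panel n 195 tilt back -0.069 x at z.2 0.391
```

Emit:
move_arm:
  increments:
    - {"xyz":[0,5,0],"roll":0,"grip":0}
    - {"xyz":[0,5,0],"roll":0,"grip":0}
    - {"xyz":[0,5,0],"roll":0,"grip":0}
    - {"xyz":[0,5,0],"roll":0,"grip":0}
    - {"xyz":[0,5,0],"roll":0,"grip":0}

```text
time_s: 24.22
position: [0.3923, 0.2359, 0.1915]
tcp_rot: [[-0.056, 0.998, -0.0], [0.998, 0.056, 0.0], [0.0, -0.0, -1.0]]
force: [-1.1, -0.4, -0.2]
opening: 0.006
grasp_force: 0.6
```

```bash
sed -i 's/A\[:,2\]>.1)&/A[:,2]>.11)\&/' o.py; python3 o.py
```

```text
orange (np.int64(86), array([0.5258, 0.3295, 0.0539])) a 1.0649352935247984 th 0.9249352935247984
24.4167 [0.3924 0.2359 0.1915] F [-0.39 -0.25  0.04]
panel n 197 tilt back 0.027 x at z.2 0.4096
```

Emit:
move_arm:
  increments:
    - {"xyz":[0,5,0],"roll":0,"grip":0}
    - {"xyz":[0,5,0],"roll":0,"grip":0}
    - {"xyz":[0,5,0],"roll":0,"grip":0}
    - {"xyz":[0,5,0],"roll":0,"grip":0}
    - {"xyz":[0,5,0],"roll":0,"grip":0}

```text
time_s: 24.88
position: [0.4168, 0.2372, 0.1914]
tcp_rot: [[-0.056, 0.998, -0.001], [0.998, 0.056, -0.0], [-0.0, -0.001, -1.0]]
force: [-1.4, -1.3, -0.8]
opening: 0.004
grasp_force: 0.8
```

```bash
python3 o.py
```

```text
orange (np.int64(87), array([0.5255, 0.3292, 0.0341])) a 1.0609907291074572 th 0.9209907291074572
25.0833 [0.4178 0.2374 0.1918] F [-0.07 -0.05  0.27]
panel n 221 tilt back 0.19 x at z.2 0.432
```

Emit:
move_arm:
  increments:
    - {"xyz":[0,2,0],"roll":0,"grip":0}
    - {"xyz":[0,2,0],"roll":0,"grip":0}
    - {"xyz":[0,2,0],"roll":0,"grip":0}
    - {"xyz":[0,0,0],"roll":0,"grip":0}

```text
time_s: 25.47
position: [0.4229, 0.2376, 0.1915]
tcp_rot: [[-0.056, 0.998, -0.0], [0.998, 0.056, -0.0], [-0.0, -0.0, -1.0]]
force: [-0.7, -0.2, -0.7]
opening: 0.005
grasp_force: 0.4
```

```bash
python3 o.py
```

```text
orange (np.int64(85), array([0.5251, 0.3293, 0.0309])) a 1.0561126619689933 th 0.9161126619689933
25.6667 [0.4229 0.2376 0.1916] F [-0.08  0.04 -0.26]
panel n 215 tilt back 0.218 x at z.2 0.4365
```

Emit:
move_arm:
  increments:
    - {"xyz":[0,2,0],"roll":0,"grip":0}
    - {"xyz":[0,2,0],"roll":0,"grip":0}
    - {"xyz":[0,2,0],"roll":0,"grip":0}

```text
time_s: 25.97
position: [0.4286, 0.2379, 0.1915]
tcp_rot: [[-0.056, 0.998, -0.001], [0.998, 0.056, -0.0], [-0.0, -0.001, -1.0]]
force: [-1.2, -0.6, 0.6]
opening: 0.006
grasp_force: 0.6
```

```bash
python3 o.py
```

```text
orange (np.int64(89), array([0.5245, 0.3286, 0.0253])) a 1.0483053824762347 th 0.9083053824762347
26.1667 [0.4293 0.238  0.1917] F [-0.26 -0.26 -0.67]
panel n 235 tilt back 0.259 x at z.2 0.4431
```

Emit:
move_arm:
  increments:
    - {"xyz":[0,1,0],"roll":0,"grip":0}
    - {"xyz":[0,1,0],"roll":0,"grip":0}
    - {"xyz":[0,1,0],"roll":0,"grip":0}

```text
time_s: 26.47
position: [0.4314, 0.2381, 0.1915]
tcp_rot: [[-0.056, 0.998, -0.001], [0.998, 0.056, -0.0], [-0.0, -0.001, -1.0]]
force: [-1.4, 0.5, 0.1]
opening: 0.007
grasp_force: 0.5
```

```bash
python3 o.py
```

```text
orange (np.int64(90), array([0.524 , 0.3289, 0.0233])) a 1.0424631075234867 th 0.9024631075234867
26.6667 [0.4318 0.2381 0.1915] F [-0.67 -0.14  0.  ]
panel n 244 tilt back 0.273 x at z.2 0.4458
```

Emit:
move_arm:
  increments:
    - {"xyz":[0,1,0],"roll":0,"grip":0}
    - {"xyz":[0,1,0],"roll":0,"grip":0}
    - {"xyz":[0,0,0],"roll":0,"grip":0}

```text
time_s: 26.97
position: [0.433, 0.2382, 0.1915]
tcp_rot: [[-0.056, 0.998, -0.002], [0.998, 0.056, -0.0], [-0.0, -0.002, -1.0]]
force: [-2.2, -0.1, 0.8]
opening: 0.006
grasp_force: 1.5
```

```bash
python3 o.py
```

```text
orange (np.int64(88), array([0.5238, 0.3288, 0.0224])) a 1.039997635539313 th 0.899997635539313
27.1667 [0.433  0.2382 0.1914] F [-3.15  0.15  0.92]
panel n 242 tilt back 0.277 x at z.2 0.447
```

Emit:
move_arm:
  increments:
    - {"xyz":[0,1,0],"roll":0,"grip":0}
    - {"xyz":[0,0,0],"roll":0,"grip":0}

```text
time_s: 27.38
position: [0.4331, 0.2382, 0.1914]
tcp_rot: [[-0.056, 0.998, -0.003], [0.998, 0.056, -0.0], [-0.0, -0.004, -1.0]]
force: [-6.0, 0.7, 2.3]
opening: 0.004
grasp_force: 3.1
```

```bash
python3 o.py
```

```text
orange (np.int64(87), array([0.5239, 0.3286, 0.0222])) a 1.0410641324141177 th 0.9010641324141176
27.5833 [0.4332 0.2382 0.1914] F [-5.33  0.02  2.87]
panel n 231 tilt back 0.28 x at z.2 0.4471
```

The force jumped to 5 N with no further motion, so the foot bar is seated. I'll let go and check.

Emit:
move_arm:
  increments:
    - {"xyz":[0,-3,0],"roll":0,"grip":0}
    - {"xyz":[0,-12,0],"roll":0,"grip":0}
    - {"xyz":[0,-20,0],"roll":0,"grip":0}
    - {"xyz":[0,-20,0],"roll":0,"grip":0}
    - {"xyz":[0,0,-25],"roll":0,"grip":0}

```text
time_s: 28.05
position: [0.3734, 0.2335, 0.2132]
tcp_rot: [[-0.057, 0.998, -0.011], [0.998, 0.057, -0.004], [-0.003, -0.012, -1.0]]
force: [0.7, -0.9, 0.4]
opening: 0.004
grasp_force: 0.0
```

Emit:
move_arm:
  increments:
    - {"xyz":[0,0,-35],"roll":0,"grip":0}
    - {"xyz":[0,0,-35],"roll":0,"grip":0}
    - {"xyz":[-30,0,0],"roll":0,"grip":0}
    - {"xyz":[-30,0,0],"roll":0,"grip":0}
    - {"xyz":[0,0,0],"roll":0,"grip":0}

```text
time_s: 28.47
position: [0.3853, 0.1722, 0.2879]
tcp_rot: [[-0.053, 0.999, 0.006], [0.999, 0.053, -0.002], [-0.002, 0.006, -1.0]]
force: [-0.1, 0.0, 0.7]
opening: 0.003
grasp_force: 0.0
```

```bash
python3 o.py; python3 v.py 6; python3 - <<'E'
from h import *
T,m,p,d=look('scene','z');A=pts(T,m,d,np.ones(d.shape,bool))
for l in ['stand','leg','stop_mark','glue','wood_block']:
    for r in bot.spot_in(l,'scene')[:1]: print(l,round(r['conf'],2),(T[:3,:3]@np.array(r['at'])+T[:3,3]).round(4))
q=A[(A[:,0]>.4)&(A[:,0]<.56)&(A[:,1]>.2)&(A[:,1]<.3)&(abs(A[:,2]-.012)<.004)];print('plate pct',np.percentile(q,[2,98],axis=0).round(4))
P=np.load('scene_stand.npy');q=P[(P[:,0]>.4)&(P[:,0]<.56)&(P[:,1]>.2)&(P[:,1]<.3)&(abs(P[:,2]-.012)<.004)];print('before',np.percentile(q,[2,98],axis=0).round(4))
a=cv2.cvtColor(cv2.imread('pics/scene0.png'),6).astype(int);b=cv2.cvtColor(cv2.imread('pics/z.png'),6).astype(int)
D=(abs(a-b)>25)
print('glue diff',D[255:310,180:220].sum())
E
```

```text
orange (np.int64(87), array([0.5239, 0.3285, 0.0221])) a 1.0409981690122285 th 0.9009981690122285
28.6667 [0.3839 0.1757 0.2867] F [-0.1  -0.11 -0.21]
panel n 318 tilt back 0.283 x at z.2 0.4471
28.8167 [0.38324223 0.17603906 0.2863514 ] [ 0.12720825 -0.18812631  0.41253199]
stand 0.87 [0.441  0.2512 0.0123]
leg 0.91 [0.5236 0.2444 0.0239]
glue 0.84 [0.5361 0.5095 0.0722]
wood_block 0.79 [0.254 0.372 0.037]
plate pct [[0.411  0.2019 0.0089]
 [0.5403 0.2931 0.0149]]
before [[0.4111 0.2022 0.0087]
 [0.5401 0.2935 0.0146]]
glue diff 19
```

View pics/v6.png

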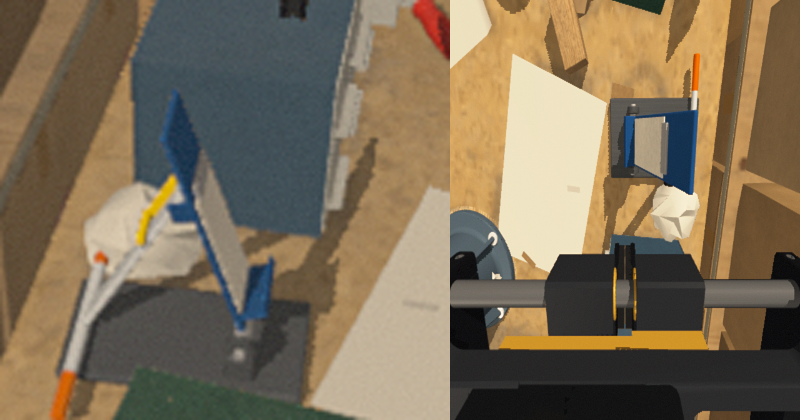

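The picture shows the panel leaning back with the foot bar on the plate's rear (80,320) and the leg against the yellow pin (145,240). The plate, glue bottle and block are where they were.

```bash
python3 -c "
from rig import bot
print(bot.hand_in())"
```

```text
the job is handed in; nothing more can be done
None
```

I handed the job in with the leg against its yellow stop pin, the panel pushed back, the foot bar seated on the base plate, and the stand, glue bottle and wooden block unmoved; the first push slipped over the foot bar and was redone, and no verdict came back.

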